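# Set the rim gauge to its length mark and lock it

## Task

The rim gauge beside the banding wheel is set too long: with its lock lever still open, slide the pointer leg in until the ring mark comes up to the mouth of the collar. Then take hold around the leg and the lever together and squeeze the cam lever fully closed, keeping a finger on the leg all the while so that it stays at its mark; the job ends in that hold, lever shut and the leg still gripped, so do not let go. Leave the pot on the wheel, the jar and the brush cup standing as they are.

Things in the scene. Friction and masses are not known exactly. Their poses are not given: they have to be found in the camera images.
- gauge: the rim gauge's fixed stand: round dark iron base, 150 mm across, 20 mm thick, on the table, with a 20 mm post. Origin: centre of the underside. On the post sits a level cross-arm, 22 mm square, axis 135 mm above the table, ending in a black lock collar (34 mm long, 32 mm wide and high) whose mouth is 92 mm from the post's axis; it starts along the gauge's +x
- collar_mouth (a point): centre of the collar's front mouth, on the arm's level axis, 135 mm above the table; x points outwards along the leg, y level to the side where the lever is, z up. It turns with the cross-arm, which swivels stiffly on the post (about 3 N sideways at the lever turns it, up to 0.6 rad either way, and it stays there), so that an off-centre squeeze simply swings it a little
- pointer_leg: sliding leg: bright 14 mm square tube, level, out of the collar's mouth. Origin on its axis at the collar-side edge of the ring mark (black ring, 4 mm wide); x outwards along the leg. Bare tube to 115 mm beyond the origin, black rubber point to 140 mm. At its mark when the origin is at the mouth; starts 28 to 62 mm too far out. Lever open, it slides at 1.5 N and stays where left (-40 to +75 mm)
- lever_tip (a point): tip of the cam lever, mid height and thickness, at the arm's height. Dark steel bar, 8 mm thick, 13 mm high, 62 mm long from an upright pin 14 mm behind the mouth and 15 mm off the arm's axis on the +y side; it swings level. Closed, it lies along the leg to 48 mm beyond the mouth; leg and lever together are then 27 mm wide (7 mm beyond the leg's axis to 20 mm on the lever's side)
- cam_lever (a joint): angle of the cam lever, rad: 0 fully closed on its stop (along the leg), growing as it swings open, away from the leg; starts at 0.55 to 0.75. It stands where it is left and takes some 5 N near its tip to move. Over the last 0.45 rad its cam bites on the leg: it then takes about 10 N and drags the leg inwards by a few mm unless it is held
- pot: bystander: grey clay bowl, 96 mm across and 74 mm high, standing loose on the banding wheel; origin at the centre of its underside. The banding wheel (fixed, 180 mm across, top 64 mm above the table) stands ahead of the pointer
- jar: bystander: closed jar of underglaze, 52 mm across, 75 mm high, loose on the table; origin at the centre of its underside
- cup: bystander: terracotta cup with brushes, 78 mm across, cup 95 mm and brushes about 200 mm high, loose on the table; origin at the centre of its underside

How it is judged:
On the way:
1. the pointer leg is slid in to its ring mark (within 4 mm) while the lever still stands open (over 0.4 rad) (x of pointer_leg in the frame of collar_mouth between -0.004 and 0.004 m and value of joint cam_lever above 0.4 rad), for 0.2 s.
At the end, for the whole second after the job is handed in: the ring mark's collar-side edge lies within 4 mm of the collar's mouth, the cam lever is closed to within 0.08 rad, the fingers still grip the leg (over 2 N) and it is at rest; pot, jar and cup within 15 mm of where they stood, all three upright (x of pointer_leg in the frame of collar_mouth between -0.004 and 0.004 m and value of joint cam_lever below 0.08 rad and contact force between the fingers and pointer_leg above 2 N and linear speed of pointer_leg below 0.02 m/s and distance of each of pot, jar, cup from where it was at the start of the episode below 0.015 m and angle between each of pot, jar, cup's own z axis and vertical below 0.1 rad); the arm keeps its last pose, push and grip.
It fails at once if the lever is in the last part of its swing (under 0.25 rad) with no finger on the pointer leg (value of joint cam_lever below 0.25 rad and contact force between the fingers and pointer_leg below 0.2 N).
It fails at once if the pot, the jar or the brush cup is knocked away by more than 30 mm (distance of any of pot, jar, cup from where it was at the start of the episode above 0.03 m).
It also fails if it takes over 40 s, if anything falls off the work surface, if the arm or the gripper's body presses on something with over 40 N, if the wrist force passes 120 N, or if a joint passes its speed limit or range.

## Robot

A 6-joint arm with a two-finger parallel gripper is mounted at the origin on the work surface. World frame = base frame: x ahead of the robot, y to its left, z up, the work surface at z = 0. Lengths are in m, angles in rad, forces in N, time in s.
With the tool pointing down it reaches from about 0.35 to 0.975 m from the base axis. Payload 7.1 kg.
Tool frame: the origin (TCP) lies at the very end of the fingers, on their centre line; the grasp point (between the pads) lies 19 mm behind it; z points along the fingers, y is the line along which they close (so a half turn about z gives the same grasp; the last joint's range is limited). The gripper opens to 88 mm and grips with 3 to 60 N. Pads are 20 mm wide; open, the fingers measure 115 mm over their backs; the gripper's body (75 mm by 178 mm) begins 61 mm behind the grasp point.
Start: joints at [-1.295, 0.423, 1.63, -0, 1.089, -0.019], TCP at [0.182, -0.598, 0.223] pointing down, gripper open.
Joint ranges: [-3, 3], [-0.9, 2.11], [0.09, 2.58], [-1.31, 4.45], [0.11, 2.69], [-2.54, 2.54]. Speed limits (rad/s): [2.39, 2.39, 3.01, 3.14, 3.14, 3.14].

## Interface

Orientations are given as a rotation vector (axis times angle).
In Python, from rig import arm gives the robot as it stands.
- The arm moves only by the tool servo_tool, never from a script. Its arguments are lists of equal length, an entry for each row: "offset": the shift along the world's x, y, z in cm, a list of three; "dr": the turn, a rotation vector about the world's x, y, z in degrees, a list of three. A call has 1 to 10 rows; each row shifts and turns the commanded pose from where the row before left it; what a row does not reach is not made up. A row lasts 1/12 s, in which the tool goes at most 41.7 mm and 7.16 degrees, less where a joint would pass 70% of its speed; a pose out of reach is approached as far as the arm can. A call is refused whole if a number of a shift passes 4.17 or a number of a turn 7.16, either way. A call with a gripper value outside its range is refused whole. "hand" is the opening, from 0 (shut) to 1 (fully open), set as the call begins (left out, the last holds). The fingers move at their own pace and stop on an object; "grip_force" is the grip in N (left out, the last holds). Time passes only in rows, so rows that do not move let the fingers close. It gives the time, the measured TCP pose, the force, the opening and the grip force at its end, in the units of the state.
- arm.sense(): the state, without advancing time (a new reading comes with each control period).
- arm.capture(name): name is "scene" or "top"; returns the picture (420x560x3 uint8, blue, green, red); there is no depth.
- arm.camera_info(name): a dict with "camera_matrix" (3x3 intrinsics, pixels), "extrinsics" (4x4, takes a point from world to camera coordinates). Camera axes: x right, y down, z forward; pixel columns grow to the right and rows downward; lengths in m; the calibration is good to about 2 mm. A picture is of the moment at which its call begins. camera_info takes no time and is no camera call.
- arm.hand_in(): hands the job in; it is judged then, once.
The state is a dict: "clock": time; "joint_positions": joint angles; "dq": joint speeds; "effort": joint torques, N m; "tool_pos": TCP position; "eef_rot": TCP orientation; "contact_force": force on the tool from outside, world axes, zero at the start; "ft_torque": the same for the moment, N m; "opening": opening from 0.0 (shut) to 1.0 (fully open); "grasp_force": force on a finger pad.
Only numpy, scipy, OpenCV 4.12 (cv2) and the standard library are available. Lean on these libraries where they do the work, as an engineer would, in place of code of your own. Each camera call takes 0.05 s, during which the arm holds its last target. There are 200 camera calls.

## Working session

There is one attempt and no reset: what is moved stays moved. The work goes in short steps, Python scripts to look and compute and a tool call to move; the robot and the scene stay as the last step left them, time stands still between calls to the robot, and variables do not carry over. Pictures are saved under pics/ and viewed, at most 10 in all, crops included, and the job is handed in when it is done.

Besides the shell and the picture viewer there is one more tool, called by a JSON object that holds its "name" and its "arguments", one argument or row to a line. servo_tool: Moves the arm, as the interface text tells. Its arguments: {"type":"object","properties":{"offset":{"type":"array","items":{"type":"array","items":{"type":"number"}}},"dr":{"type":"array","items":{"type":"array","items":{"type":"number"}}},"hand":{"type":"number"},"grip_force":{"type":"number"}},"required":["offset","dr"]}

```bash
mkdir -p pics; cat > h.py <<'E'
import numpy as np, cv2
from rig import arm
def cast(name,uv,z):
    i=arm.camera_info(name);K=np.array(i["camera_matrix"]);E=np.array(i["extrinsics"])
    R,t=E[:3,:3],E[:3,3];c=-R.T@t
    d=R.T@np.linalg.inv(K)@np.array([uv[0],uv[1],1.]);return c+d*(z-c[2])/d[2]
def proj(name,p):
    i=arm.camera_info(name);K=np.array(i["camera_matrix"]);E=np.array(i["extrinsics"])
    q=K@(E[:3,:3]@np.array(p)+E[:3,3]);return q[:2]/q[2]
E
python3 - <<'E'
from h import *
for n in("scene","top"):
    cv2.imwrite(f"pics/{n}0.png",arm.capture(n))
    i=arm.camera_info(n);E=np.array(i["extrinsics"]);print(n,-E[:3,:3].T@E[:3,3],E[:3,:3].round(2).tolist(),i["camera_matrix"])
print(arm.sense())
E
```

```text
scene [1.14266351 0.56267857 0.57749787] [[-0.63, 0.77, 0.02], [0.4, 0.35, -0.85], [-0.66, -0.53, -0.53]] [[420.10248272   0.         279.33000263]
 [  0.         420.10248272 209.34766356]
 [  0.           0.           1.        ]]
top [0.30460034 0.08996987 1.33713455] [[0.02, -1.0, -0.0], [-0.98, -0.02, -0.21], [0.21, 0.01, -0.98]] [[519.59138825   0.         278.85714096]
 [  0.         519.59138825 214.52199876]
 [  0.           0.           1.        ]]
{'clock': 0.1, 'joint_positions': array([-1.29497781e+00,  4.23726543e-01,  1.63062216e+00, -3.07990338e-05,
        1.08855248e+00, -1.90108612e-02]), 'dq': array([ 0.00010138, -0.00024494, -0.00154042, -0.00096783, -0.00114105,
       -0.00042189]), 'effort': array([ 7.02401439e-05, -5.45614350e+01, -2.74323142e+01,  6.45274390e-02,
        1.87859614e-02, -3.52837606e-05]), 'tool_pos': array([ 0.1814859 , -0.5975541 ,  0.22199969]), 'eef_rot': array([-3.10623577e+00, -4.61273490e-01,  3.05569469e-04]), 'contact_force': array([-0.33086357,  0.35219134,  0.09165061]), 'ft_torque': array([-0.05021707, -0.00825868, -0.03336124]), 'grasp_force': 0.0, 'opening': 1.00075514439267}
```

View pics/scene0.png

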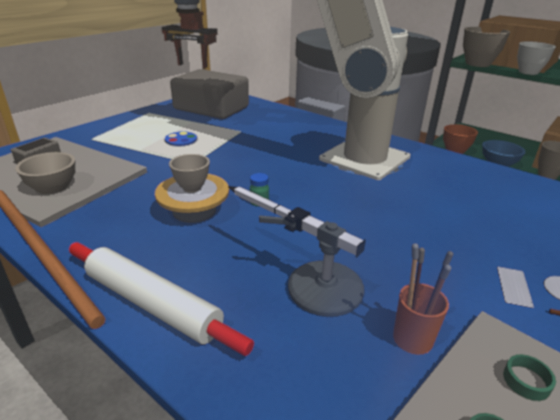

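View pics/top0.png

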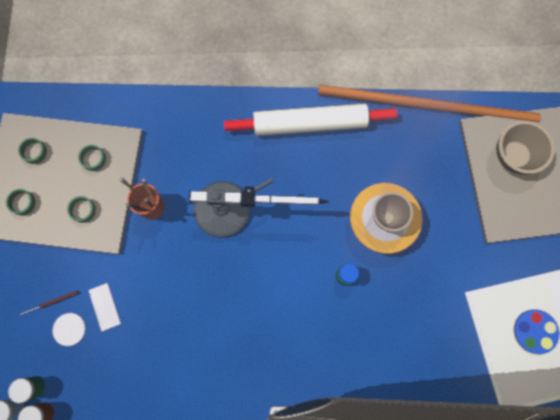

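The scene view shows the gauge with its leg pointing at the wheel. In the top view the collar is near (248,197), the leg tip near (327,201) and the lever tip near (272,181). The jar is at (347,275) and the pot at (393,212). I'll zoom in on the gauge.

```bash
python3 - <<'E'
from h import *
im=cv2.imread("pics/top0.png")[170:230,180:340];cv2.imwrite("pics/c1.png",cv2.resize(im,None,fx=5,fy=5,interpolation=cv2.INTER_CUBIC))
for n,uv in dict(armback=(192,197),collar=(248,197),tip=(327,201.5),levtip=(272,181)).items(): print(n,cast("top",uv,.135).round(3))
print("jar",cast("top",(348,272),.075),"pot",cast("top",(393,211),.138),"cup",cast("top",(145,200),.095))
E
```

```text
armback [0.596 0.304 0.135]
collar [0.599 0.171 0.135]
tip [ 0.592 -0.017  0.135]
levtip [0.639 0.114 0.135]
jar [ 0.43135434 -0.0741932   0.075     ] pot [ 0.5712194  -0.17306597  0.138     ] cup [0.59540377 0.42617099 0.095     ]
```

View pics/c1.png

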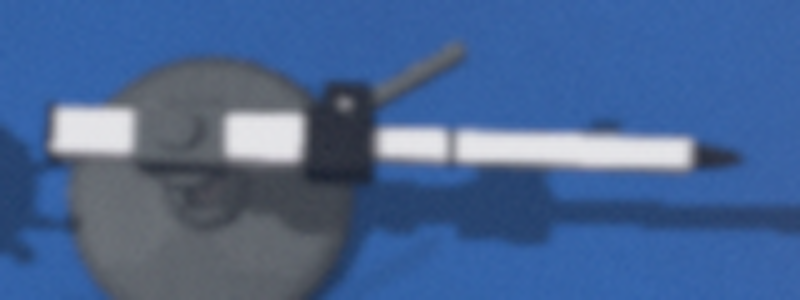

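The crop is clear: mouth at (374,146), collar-side edge of the ring at about (447,145), start of the rubber at (694,153), tip at (742,157), and lever tip at (460,47), all in crop pixels.

```bash
python3 - <<'E'
from h import *
f=lambda x,y,z:cast("top",((x+.5)/5-.5+180,(y+.5)/5-.5+170),z)
mo=f(374,146,.151);ri=f(447,145,.142);ru=f(694,153,.142);ti=f(742,157,.135);lt=f(460,47,.1415);pin=f(344,103,.151);po=f(184,132,.155)
for n,p in dict(mo=mo,ri=ri,ru=ru,ti=ti,lt=lt,pin=pin,post=po).items():print(n,p.round(4))
d=(ru-f(380,142,.142));d/=np.linalg.norm(d);print("dir",d,np.degrees(np.arctan2(d[1],d[0])))
L=lambda a,b:((b-a)@d).round(4)
print("mouth-ring",L(mo,ri),"ring-rub",L(ri,ru),"ring-tip",L(ri,ti),"post-mouth",L(po,mo))
l=lt-pin;l[2]=0;print("lever",np.linalg.norm(l),np.degrees(np.arctan2(l[1],l[0])))
for p in(mo,ri,ti,lt):print(proj("scene",p))
im=cv2.imread("pics/scene0.png")[170:260,215:375];cv2.imwrite("pics/c2.png",cv2.resize(im,None,fx=5,fy=5,interpolation=cv2.INTER_CUBIC))
E
```

```text
mo [0.5907 0.1544 0.151 ]
ri [0.5941 0.1204 0.142 ]
ru [0.5927 0.0035 0.142 ]
ti [ 0.5929 -0.0198  0.135 ]
lt [0.6424 0.1154 0.1415]
pin [0.6112 0.1692 0.151 ]
post [0.5946 0.2434 0.155 ]
dir [-1.45898267e-02 -9.99893563e-01 -1.49404747e-15] -90.83596515320696
mouth-ring 0.034 ring-rub 0.1169 ring-tip 0.1402 post-mouth 0.089
lever 0.062178105168494924 -59.874764784003396
[291.94819005 207.46037844]
[277.08877775 206.03061261]
[227.24671306 186.14383039]
[258.92008781 215.43389773]
```

View pics/c2.png

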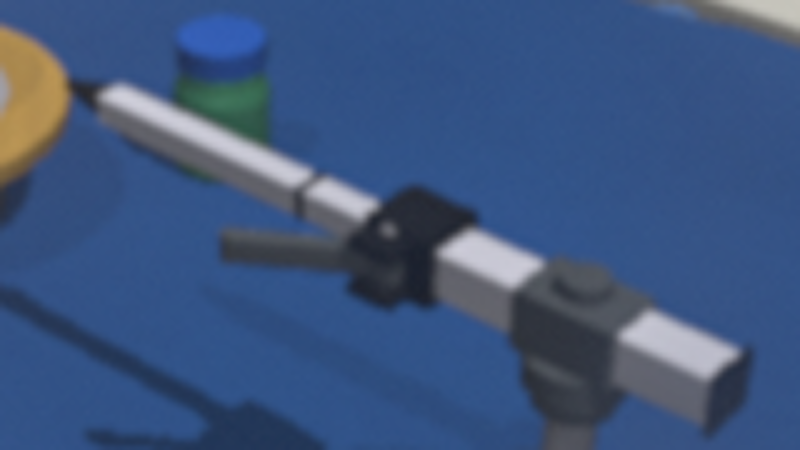

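Everything agrees with the given sizes: ring to tip measures 140 mm, the lever 62 mm, and the leg heads −90.8°. The leg has to slide in about 34 mm and the lever stands at about 0.54 rad. First I'll move above the outer leg.

{"name": "servo_tool", "arguments": {
  "offset": [
    [2,3.2,0],
    [2,3.2,0],
    [2,3.2,0],
    [2,3.2,0],
    [2,3.2,0],
    [2,3.2,0],
    [2,3.2,0],
    [2,3.2,0],
    [2,3.2,0],
    [2,3.2,0]
  ],
  "dr": [
    [0,0,3.6],
    [0,0,3.6],
    [0,0,3.6],
    [0,0,3.6],
    [0,0,3.6],
    [0,0,3.6],
    [0,0,3.6],
    [0,0,3.6],
    [0,0,3.6],
    [0,0,3.6]
  ],
  "hand": 1
}}

```text
clock: 0.93
tool_pos: [0.382, -0.2762, 0.2226]
eef_rot: [-2.811, -1.403, 0.0]
contact_force: [0.4, -1.3, 0.5]
opening: 1.002
grasp_force: 0.0
```

{"name": "servo_tool", "arguments": {
  "offset": [
    [2.1,3.2,0],
    [2.1,3.2,0],
    [2.1,3.2,0],
    [2.1,3.2,0],
    [2.1,3.2,0],
    [2.1,3.2,0],
    [2.1,3.2,0],
    [2.1,3.2,0],
    [2.1,3.2,0],
    [2.1,3.2,0]
  ],
  "dr": [
    [0,0,3.6],
    [0,0,3.6],
    [0,0,3.6],
    [0,0,3.6],
    [0,0,3.6],
    [0,0,3.6],
    [0,0,3.6],
    [0,0,3.6],
    [0,0,3.6],
    [0,0,3.6]
  ]
}}

```text
clock: 1.77
tool_pos: [0.5921, 0.0439, 0.2224]
eef_rot: [-2.239, -2.203, 0.001]
contact_force: [1.0, -1.1, -0.3]
opening: 0.999
grasp_force: 0.0
```

{"name": "servo_tool", "arguments": {
  "offset": [
    [0.1,0,-2.5],
    [0,0,-2.5],
    [0,0,-2.5],
    [0,0,-2.0],
    [0,0,-1.1],
    [0,0,0],
    [0,0,0]
  ],
  "dr": [
    [0,0,0],
    [0,0,0],
    [0,0,0],
    [0,0,0],
    [0,0,0],
    [0,0,0],
    [0,0,0]
  ]
}}

```text
clock: 2.35
tool_pos: [0.5925, 0.0419, 0.1165]
eef_rot: [-2.243, -2.199, 0.001]
contact_force: [0.5, 0.3, 0.3]
opening: 0.996
grasp_force: 0.0
```

{"name": "servo_tool", "arguments": {
  "offset": [
    [0,0,0],
    [0,0,0],
    [0,0,0],
    [0,0,0],
    [0,0,0],
    [0,0,0],
    [0,0,0],
    [0,0,0],
    [0,0,0],
    [0,0,0]
  ],
  "dr": [
    [0,0,0],
    [0,0,0],
    [0,0,0],
    [0,0,0],
    [0,0,0],
    [0,0,0],
    [0,0,0],
    [0,0,0],
    [0,0,0],
    [0,0,0]
  ],
  "hand": 0,
  "grip_force": 15
}}

```text
clock: 3.18
tool_pos: [0.5926, 0.042, 0.1166]
eef_rot: [-2.243, -2.2, 0.0]
contact_force: [-0.8, -0.6, 0.2]
opening: 0.283
grasp_force: 0.0
```

{"name": "servo_tool", "arguments": {
  "offset": [
    [0,0,0],
    [0,0,0],
    [0,0,0],
    [0,0,0],
    [0,0,0]
  ],
  "dr": [
    [0,0,0],
    [0,0,0],
    [0,0,0],
    [0,0,0],
    [0,0,0]
  ]
}}

```text
clock: 3.6
tool_pos: [0.5926, 0.042, 0.1167]
eef_rot: [2.243, 2.2, -0.0]
contact_force: [-1.3, -0.2, 0.0]
opening: 0.159
grasp_force: 15.0
```

{"name": "servo_tool", "arguments": {
  "offset": [
    [0,0.3,0],
    [0,0.5,0],
    [0,0.5,0],
    [0.1,0.5,0],
    [0,0.5,0],
    [0,0.4,0],
    [0,0.3,0],
    [0,0,0],
    [0,0,0]
  ],
  "dr": [
    [0,0,0],
    [0,0,0],
    [0,0,0],
    [0,0,0],
    [0,0,0],
    [0,0,0],
    [0,0,0],
    [0,0,0],
    [0,0,0]
  ]
}}

```text
clock: 4.35
tool_pos: [0.5933, 0.0727, 0.1166]
eef_rot: [-2.242, -2.2, 0.0]
contact_force: [-3.5, 1.2, 1.0]
opening: 0.16
grasp_force: 15.0
```

```bash
python3 - <<'E'
from h import *
s=arm.capture("scene");t=arm.capture("top");cv2.imwrite("pics/s1.png",s);cv2.imwrite("pics/t1.png",t)
a=cv2.resize(s[170:245,215:375],None,fx=5,fy=5,interpolation=cv2.INTER_CUBIC)
b=cv2.resize(t[170:215,180:340],None,fx=5,fy=5,interpolation=cv2.INTER_CUBIC)
cv2.imwrite("pics/c3.png",np.vstack([a,b]))
E
```

```text
(no output)
```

View pics/c3.png

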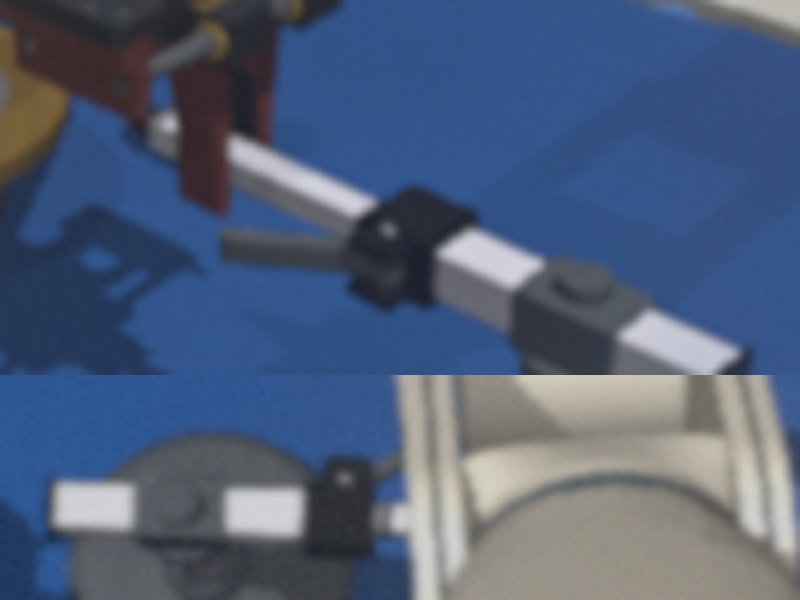

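The leg followed the fingers by about 30.7 mm and the lever is still open. In the top crop the mouth is at about (373,515), with a grey band at 375–390 that looks like the ring. I'll measure its profile.

```bash
python3 - <<'E'
from h import *
for n in("top0","t1"):
    g=cv2.cvtColor(cv2.imread(f"pics/{n}.png"),6).astype(float)
    print(n,[(c,round(g[197:201,c].mean())) for c in range(248,275)])
for y in(.1544,.1204,.0897):print(y,proj("top",[.593,y,.142]))
E
```

```text
top0 [(248, 52), (249, 50), (250, 50), (251, 48), (252, 51), (253, 62), (254, 98), (255, 149), (256, 196), (257, 217), (258, 222), (259, 222), (260, 223), (261, 224), (262, 223), (263, 224), (264, 225), (265, 225), (266, 225), (267, 224), (268, 212), (269, 172), (270, 148), (271, 184), (272, 217), (273, 224), (274, 226)]
t1 [(248, 48), (249, 50), (250, 49), (251, 49), (252, 49), (253, 57), (254, 83), (255, 107), (256, 112), (257, 120), (258, 158), (259, 188), (260, 196), (261, 192), (262, 197), (263, 205), (264, 207), (265, 196), (266, 170), (267, 153), (268, 174), (269, 199), (270, 206), (271, 196), (272, 166), (273, 132), (274, 116)]
0.1544 [254.60186485 198.74659293]
0.1204 [268.96889563 199.04596524]
0.0897 [281.94496788 199.31635351]
```

{"name": "servo_tool", "arguments": {
  "offset": [
    [0,0.15,0],
    [0,0.1,0],
    [0,0,0],
    [0,0,0],
    [0,0,0],
    [0,0,0]
  ],
  "dr": [
    [0,0,0],
    [0,0,0],
    [0,0,0],
    [0,0,0],
    [0,0,0],
    [0,0,0]
  ]
}}

```text
clock: 4.95
tool_pos: [0.5935, 0.0743, 0.1166]
eef_rot: [-2.243, -2.2, 0.0]
contact_force: [-2.4, -1.3, 0.1]
opening: 0.156
grasp_force: 15.0
```

```bash
python3 - <<'E'
from h import *
im=arm.capture("top");cv2.imwrite("pics/t2.png",im);g=cv2.cvtColor(im,6).astype(float)
print([(c,round(g[197:201,c].mean())) for c in range(250,266)],arm.sense()["tool_pos"])
E
```

```text
[(250, 48), (251, 49), (252, 50), (253, 56), (254, 72), (255, 85), (256, 102), (257, 141), (258, 178), (259, 191), (260, 192), (261, 196), (262, 204), (263, 207), (264, 196), (265, 168)] [0.59351181 0.07429959 0.11662011]
```

The ring edge is about 1–1.6 mm outside the mouth with the lever still open, so step 1 is met. Next I'll open the fingers, shift toward the lever side and come round both leg and lever.

{"name": "servo_tool", "arguments": {
  "offset": [
    [0,0,0],
    [0,0,0],
    [0,0,0],
    [0,0,0],
    [0,0,0],
    [0,0,0],
    [0,0,0],
    [0,0,0],
    [0,0,0],
    [0,0,0]
  ],
  "dr": [
    [0,0,0],
    [0,0,0],
    [0,0,0],
    [0,0,0],
    [0,0,0],
    [0,0,0],
    [0,0,0],
    [0,0,0],
    [0,0,0],
    [0,0,0]
  ],
  "hand": 1
}}

```text
clock: 5.83
tool_pos: [0.5936, 0.0745, 0.1167]
eef_rot: [-2.243, -2.2, 0.0]
contact_force: [0.6, 0.2, 0.2]
opening: 0.881
grasp_force: 0.0
```

{"name": "servo_tool", "arguments": {
  "offset": [
    [0.7,0,0],
    [0.8,0,0],
    [0.7,0,0],
    [0,0.8,0],
    [0,1.2,0],
    [0,1.2,0],
    [0,0.9,0],
    [0,0.5,0],
    [0,0,0],
    [0,0,0]
  ],
  "dr": [
    [0,0,0],
    [0,0,0],
    [0,0,0],
    [0,0,0],
    [0,0,0],
    [0,0,0],
    [0,0,0],
    [0,0,0],
    [0,0,0],
    [0,0,0]
  ]
}}

```text
clock: 6.67
tool_pos: [0.6154, 0.1211, 0.1167]
eef_rot: [2.241, 2.201, -0.0]
contact_force: [0.1, -0.2, -0.1]
opening: 0.996
grasp_force: 0.0
```

```bash
python3 - <<'E'
from h import *
s=arm.capture("scene");t=arm.capture("top")
a=cv2.resize(s[170:245,215:375],None,fx=5,fy=5,interpolation=cv2.INTER_CUBIC)
b=cv2.resize(t[170:215,180:340],None,fx=5,fy=5,interpolation=cv2.INTER_CUBIC)
cv2.imwrite("pics/c4.png",np.vstack([a,b]))
E
```

```text
(no output)
```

View pics/c4.png

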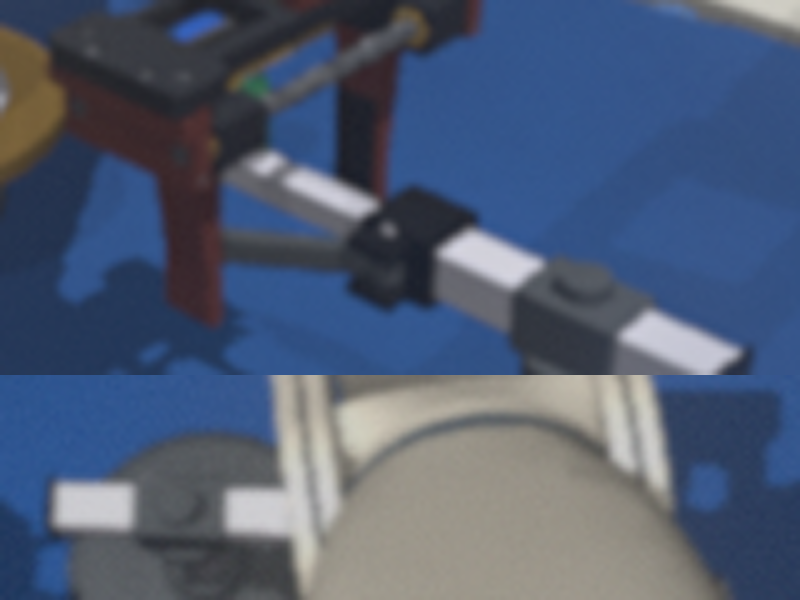

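The leg and lever both stand between the open fingers; the leg is seen at crop (330,190) and the lever at (285,245). I'll close in place to a loose fit, then squeeze in steps, moving −x to keep the far finger on the leg.

{"name": "servo_tool", "arguments": {
  "offset": [
    [0.1,0,0],
    [0,0,0],
    [0,0,0],
    [0,0,0],
    [0,0,0],
    [0,0,0]
  ],
  "dr": [
    [0,0,0],
    [0,0,0],
    [0,0,0],
    [0,0,0],
    [0,0,0],
    [0,0,0]
  ],
  "hand": 0.7,
  "grip_force": 30
}}

```text
clock: 7.27
tool_pos: [0.6166, 0.1204, 0.1167]
eef_rot: [-2.243, -2.2, 0.0]
contact_force: [0.5, -0.1, 0.3]
opening: 0.702
grasp_force: 0.0
```

{"name": "servo_tool", "arguments": {
  "offset": [
    [-0.1,0,0],
    [-0.15,0,0],
    [0,0,0]
  ],
  "dr": [
    [0,0,0],
    [0,0,0],
    [0,0,0]
  ],
  "hand": 0.63
}}

```text
clock: 7.52
tool_pos: [0.6147, 0.1197, 0.1168]
eef_rot: [2.241, 2.199, 0.001]
contact_force: [3.0, -5.2, -1.8]
opening: 0.637
grasp_force: 7.5
```

{"name": "servo_tool", "arguments": {
  "offset": [
    [-0.1,0,0],
    [-0.2,0,0],
    [0,0,0]
  ],
  "dr": [
    [0,0,0],
    [0,0,0],
    [0,0,0]
  ],
  "hand": 0.56
}}

```text
clock: 7.77
tool_pos: [0.6114, 0.1195, 0.1167]
eef_rot: [2.242, 2.199, -0.0]
contact_force: [3.2, -4.6, -0.7]
opening: 0.562
grasp_force: 7.2
```

{"name": "servo_tool", "arguments": {
  "offset": [
    [-0.1,0,0],
    [-0.2,0,0],
    [0,0,0]
  ],
  "dr": [
    [0,0,0],
    [0,0,0],
    [0,0,0]
  ],
  "hand": 0.49
}}

```text
clock: 8.02
tool_pos: [0.6081, 0.1198, 0.1167]
eef_rot: [2.242, 2.199, -0.0]
contact_force: [1.4, -4.9, -1.2]
opening: 0.492
grasp_force: 6.3
```

```bash
python3 - <<'E'
from h import *
s=arm.capture("scene");t=arm.capture("top");cv2.imwrite("pics/s5.png",s)
a=cv2.resize(s[150:245,200:360],None,fx=5,fy=5,interpolation=cv2.INTER_CUBIC)
cv2.imwrite("pics/c5.png",a)
print(arm.sense()["contact_force"],[proj("scene",[.593,y,.135]) for y in (.015,-.01)])
E
```

```text
[ 0.71292563 -5.33370548 -0.1372997 ] [array([238.90611146, 191.4365992 ]), array([230.47274609, 187.62675425])]
```

View pics/c5.png

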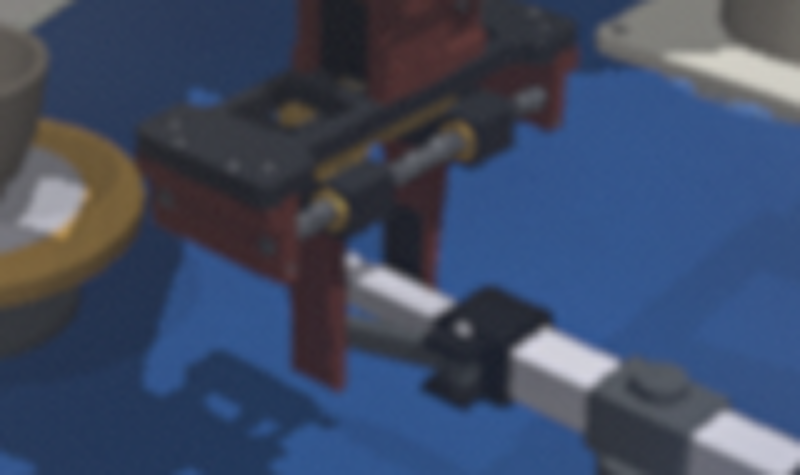

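Lever and leg are both held between the fingers, the far finger's pad is on the leg, and the arm has not swung. I'll keep closing.

{"name": "servo_tool", "arguments": {
  "offset": [
    [-0.1,0.05,0],
    [-0.2,0.05,0],
    [0,0,0]
  ],
  "dr": [
    [0,0,0],
    [0,0,0],
    [0,0,0]
  ],
  "hand": 0.42
}}

```text
clock: 8.37
tool_pos: [0.6049, 0.1211, 0.1167]
eef_rot: [2.242, 2.2, -0.0]
contact_force: [0.2, -5.2, 0.0]
opening: 0.421
grasp_force: 5.4
```

{"name": "servo_tool", "arguments": {
  "offset": [
    [-0.1,0,0],
    [-0.2,0,0],
    [0,0,0]
  ],
  "dr": [
    [0,0,0],
    [0,0,0],
    [0,0,0]
  ],
  "hand": 0.35
}}

```text
clock: 8.62
tool_pos: [0.602, 0.1218, 0.1167]
eef_rot: [2.243, 2.2, 0.001]
contact_force: [-0.3, -2.3, 0.6]
opening: 0.351
grasp_force: 7.0
```

{"name": "servo_tool", "arguments": {
  "offset": [
    [-0.1,0,0],
    [-0.1,0,0],
    [0,0,0],
    [0,0,0],
    [0,0,0],
    [0,0,0]
  ],
  "dr": [
    [0,0,0],
    [0,0,0],
    [0,0,0],
    [0,0,0],
    [0,0,0],
    [0,0,0]
  ],
  "hand": 0
}}

```text
clock: 9.12
tool_pos: [0.6001, 0.1223, 0.1167]
eef_rot: [-2.243, -2.199, -0.001]
contact_force: [-0.7, 5.3, 0.5]
opening: 0.273
grasp_force: 30.0
```

```bash
python3 - <<'E'
from h import *
s=arm.capture("scene");t=arm.capture("top");cv2.imwrite("pics/s6.png",s);cv2.imwrite("pics/t6.png",t)
a=cv2.resize(s[150:245,200:360],None,fx=5,fy=5,interpolation=cv2.INTER_CUBIC)
cv2.imwrite("pics/c6.png",a)
print(arm.sense())
E
```

```text
{'clock': 9.2167, 'joint_positions': array([1.81061227e-01, 5.38530794e-01, 1.72551603e+00, 1.42653254e-03,
       8.77308036e-01, 1.99788548e-01]), 'dq': array([-0.0006652 , -0.00053626, -0.00044201,  0.00124153,  0.00015922,
       -0.00019287]), 'effort': array([-3.22516523e+00, -5.65016949e+01, -2.25325280e+01, -1.38042446e+00,
        4.70142486e-02, -2.64218543e-01]), 'tool_pos': array([0.60010658, 0.12230227, 0.11667502]), 'eef_rot': array([-2.24259375e+00, -2.19897819e+00, -1.27496049e-03]), 'contact_force': array([-2.04437261,  5.74609228, -0.34396457]), 'ft_torque': array([ 0.89869503,  0.05424355, -0.24713456]), 'grasp_force': 29.95404526591301, 'opening': 0.27461211304542626}
```

View pics/c6.png

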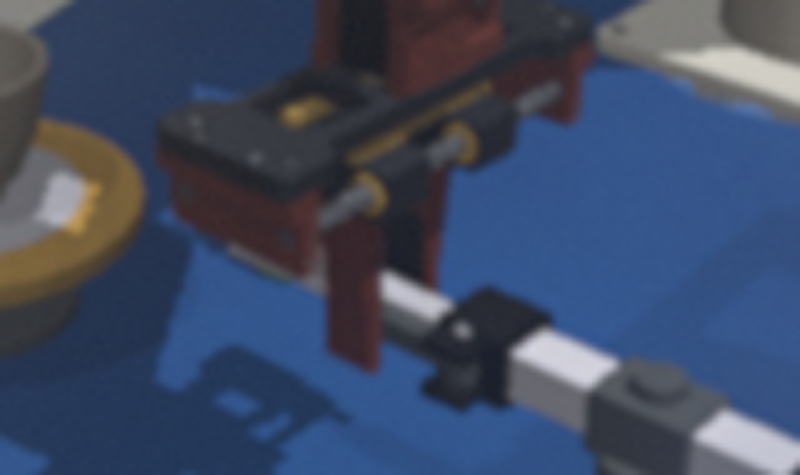

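The lever is shut (opening 24 mm at 30 N, nothing left to close). I'll check how far in the leg now sits by looking at its outer end.

```bash
python3 - <<'E'
from h import *
s=cv2.imread("pics/s6.png");t=cv2.imread("pics/t6.png")
a=cv2.resize(s[180:220,225:305],None,fx=10,fy=7,interpolation=cv2.INTER_CUBIC)
b=cv2.resize(t[180:220,260:340],None,fx=10,fy=7,interpolation=cv2.INTER_CUBIC)
cv2.imwrite("pics/c7.png",np.vstack([a,b]))
for d in(.115,.140):
  for z in(.128,.142):print(d,z,proj("scene",[.600,.154-d,z]),proj("top",[.593,.154-d,z]))
print(proj("scene",[.431,-.074,0]),proj("scene",[.593,.154,.151]))
E
```

```text
0.115 0.128 [245.01647176 199.38358387] [303.1152746  201.13191523]
0.115 0.142 [244.85485408 193.55896682] [303.38175918 199.76304161]
0.14 0.128 [236.36363504 195.39762312] [313.57237062 201.34995575]
0.14 0.142 [236.13120052 189.62643756] [313.95549601 199.98337134]
[258.72178403 201.86567878] [291.05292919 207.87109126]
```

View pics/c7.png

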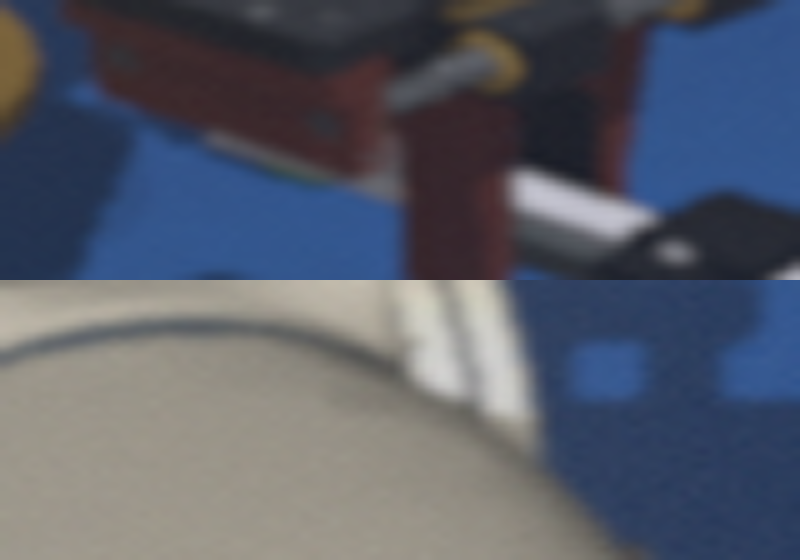

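The scene zoom shows the leg's bare end meeting the rubber at about (205,135), pixel ≈ (245,199). That is where it should be with the leg at its mark. I'll verify numerically against the start picture.

```bash
python3 - <<'E'
from h import *
for n in("scene0","s6"):
    g=cv2.cvtColor(cv2.imread(f"pics/{n}.png"),6).astype(np.float32)
    o=34 if n=="scene0" else 0
    for z in(.1285,.130):
        D=np.arange(100,136,2.)
        P=np.array([proj("scene",[.600,.154-(d+o)/1000,z]) for d in D],np.float32)
        print(n,z,list(zip((D-115).astype(int).tolist(),cv2.remap(g,P[:,None,0],P[:,None,1],1).ravel().round().astype(int).tolist())))
E
```

```text
scene0 0.1285 [(-15, 83), (-13, 85), (-11, 86), (-9, 87), (-7, 89), (-5, 90), (-3, 89), (-1, 86), (1, 81), (3, 79), (5, 78), (7, 78), (9, 79), (11, 80), (13, 83), (15, 97), (17, 116), (19, 135)]
scene0 0.13 [(-15, 89), (-13, 90), (-11, 90), (-9, 92), (-7, 94), (-5, 96), (-3, 91), (-1, 86), (1, 80), (3, 77), (5, 77), (7, 77), (9, 78), (11, 80), (13, 85), (15, 102), (17, 121), (19, 139)]
s6 0.1285 [(-15, 78), (-13, 79), (-11, 82), (-9, 80), (-7, 81), (-5, 84), (-3, 81), (-1, 73), (1, 64), (3, 55), (5, 53), (7, 53), (9, 53), (11, 55), (13, 56), (15, 56), (17, 58), (19, 60)]
s6 0.13 [(-15, 77), (-13, 77), (-11, 78), (-9, 80), (-7, 80), (-5, 80), (-3, 80), (-1, 68), (1, 59), (3, 53), (5, 52), (7, 51), (9, 52), (11, 53), (13, 53), (15, 54), (17, 55), (19, 58)]
```

The rubber edge sits within about 1 mm of where it should be, so the leg is at its mark. I'll let it settle, then hand in.

{"name": "servo_tool", "arguments": {
  "offset": [
    [0,0,0],
    [0,0,0],
    [0,0,0],
    [0,0,0],
    [0,0,0],
    [0,0,0]
  ],
  "dr": [
    [0,0,0],
    [0,0,0],
    [0,0,0],
    [0,0,0],
    [0,0,0],
    [0,0,0]
  ]
}}

```text
clock: 9.72
tool_pos: [0.6001, 0.1223, 0.1167]
eef_rot: [-2.243, -2.199, -0.001]
contact_force: [-0.0, 5.5, -1.2]
opening: 0.27
grasp_force: 30.0
```

```bash
python3 -c "
from rig import arm
s=arm.sense();print(s['tool_pos'],s['opening'],s['grasp_force'],s['contact_force']);print(arm.hand_in())"
```

```text
[0.60009663 0.12230583 0.11666593] 0.2704120664947761 29.95419681072235 [-5.21739164e-03  5.51002810e+00 -1.21517700e+00]
the job is handed in; nothing more can be done
None
```

I handed the job in with the leg within about 1 mm of its ring mark by camera, the cam lever squeezed shut, and leg and lever still gripped at 30 N; no verdict came back, and I did not re-measure the pot, jar and cup, though nothing was moved near them.

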